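# Damp check of a skirting board with a pin moisture meter

## Robot

A 6-joint arm with a two-finger parallel gripper is mounted at the origin on the work surface. World frame = base frame: x ahead of the robot, y to its left, z up, the work surface at z = 0. Lengths are in m, angles in degrees, forces in N, time in s.
With the tool pointing down it reaches from about 0.3 to 1 m from the base axis. Payload 5.1 kg.
Tool frame: the origin (TCP) lies midway between the tips of the shut fingers; the grasp point (between the pads) lies r.grasp_offset behind it (r.grasp_offset is the distance from the TCP to the grasp point, in m); z points along the fingers, y is the line along which they close (so a half turn about z gives the same grasp; the last joint's range is limited). The gripper opens to 95 mm and grips with 3 to 60 N. Pads are 20 mm wide; open, the fingers measure 119 mm over their backs; the gripper's body (75 mm by 180 mm) begins 59 mm behind the grasp point.
Start: joints at [-68.675, 7.093, 94.555, -0, 78.352, -4.733], TCP at [0.286, -0.584, 0.215] pointing down, gripper open.
Joint ranges: [-149.61, 149.61], [-58.7, 133.49], [1.44, 155.28], [-77.14, 257.14], [18.33, 153.61], [-166.67, 166.67]. Speed limits (degrees/s): [147.25, 147.25, 180, 180, 180, 180].

## Interface

Orientations are given as a 3x3 rotation matrix whose columns are the frame's x, y, z axes.
In Python, from plant import r, read_camera, camera_model, sign_off gives the robot as it stands.
- The arm moves only by the tool step_arm, never from a script. Its argument "moves" is text: rows parted by semicolons, each of 7 numbers parted by spaces: the turn, a rotation vector about the tool's x, y, z in degrees, then the shift along the tool's x, y, z in mm, then the opening, from 0 (shut) to 1 (fully open). In form: rx ry rz x y z hand; .... A call has 1 to 8 rows; each row is the pose to reach, as a shift and turn from the pose commanded when the call began, along the tool's axes at that moment; what a row does not reach only later rows make up. A row lasts 1/10 s, in which the tool goes at most 50 mm and 8.59 degrees, less where a joint would pass 70% of its speed; a pose out of reach is approached as far as the arm can. A call with a gripper value outside its range is refused whole. The fingers move at their own pace and stop on an object; "force" is the grip in N (left out, the last holds). Time passes only in rows, so rows that repeat a pose let the fingers close. It gives the time, the measured TCP pose, the force, the opening and the grip force at its end, in the units of the state.
- r.get_obs(): the state, without advancing time (a new reading comes with each control period).
- read_camera(name): name is "scene" or "top"; returns (picture, depth): 400x640x3 uint8, blue, green, red; 400x640 float32, m along the optical axis (not along the pixel's ray), 0 where there is no reading.
- camera_model(name): a dict with "camera_matrix" (3x3 intrinsics, pixels), "world_from_camera" (4x4, takes a point from camera to world coordinates). Camera axes: x right, y up, looking along -z (the intrinsics and any distortion apply to the point x, -y, -z); pixel columns grow to the right and rows downward; lengths in m; the calibration is good to about 2 mm. A picture is of the moment at which its call begins. camera_model takes no time and is no camera call.
- sign_off(): hands the job in; it is judged then, once.
The state is a dict: "clock": time; "qpos": joint angles; "qvel": joint speeds; "joint_torque": joint torques, N m; "tool_pos": TCP position; "orientation": TCP orientation; "contact_force": force on the tool from outside, world axes, zero at the start; "moment": the same for the moment, N m; "width": finger opening in m; "finger_force": force on a finger pad.
Only numpy, scipy, OpenCV 4.12 (cv2) and the standard library are available. Lean on these libraries where they do the work, as an engineer would, in place of code of your own. Each camera call takes 0.05 s, during which the arm holds its last target. There are 200 camera calls.

## Task

The skirting board taken off the damp basement wall lies propped on a batten, with a pencilled cross on its sloping face; check it with the moisture meter that is clipped pins-down in its stand. Pull the meter out of the stand, then set its two sprung pins on the board one either side of the cross's centre, in line with the length of the board and with the meter square to the sloping face, and press lightly so that both pins are pushed about half-way in but not to their stops. Finish holding it there, still and in the gripper, for the reading, and leave everything else on the bench where it lies.

Things in the scene. Friction and masses are not known exactly. Their poses are not given: they have to be found in the camera images.
- meter: Grey moisture meter standing pins-down in the stand. Origin: midway between the two pin tips (unpressed). z: from the tips up the meter: steel pins 0 to 13 mm, black nose (20 x 41 mm) to 36 mm, box 28 (x) by 50 (y) mm from 36 to 150 mm (top). y: the line through the two pins, 26 mm apart; display on the -x face. 140 to 220 g. Grip the box over its 28 or 50 mm.
- pin_l (a joint): how far the +y pin of the meter is pushed in: 0 = fully out, 0.008 m = at its stop. Its spring pushes back with 0.7 N at first touch, then 0.45 N more per mm (4.3 N at the stop).
- pin_r (a joint): the same for the -y pin; the two pins spring separately
- stand: Black fixed stand: plate 85 x 115 x 10 mm with an upright cap 28 x 50 mm, rim 51 mm above the bench. The meter's nose sits in the cap, its box on the rim, held by two sprung steel catches: a straight pull along the cap of 8 to 15 N frees it within 10 mm; pins are clear of the rim after 36 mm. Origin: on the bench under the cap's axis; axes parallel to the meter's at the start.
- stand_seat (a point): where the meter's origin is while the meter is home in the stand: on the cap's axis, 15 mm above the bench
- skirting: Plain wooden skirting board 380 mm long (y), 115 wide, 18 thick, fixed, propped on a batten: its face slopes at 0.30 rad (17 deg), low edge at -x (face 17 mm above the bench), raised edge at +x (face about 50 mm). Origin: on the bench below the board's middle; x level, towards the raised edge, y along its length and grain, z up.
- mark (a point): Centre of the pencilled cross on the board's face (lines 40 mm long, 2.6 mm wide, one along the board, one across), midway across the width, within 90 mm of mid-length. z points square out of the face, y along the board's length (the grain), x up the slope.
- tape: bystander, loose, leave alone: tape measure, black case 62 x 36 x 60 mm
- chalk: bystander, loose, leave alone: cube of cue chalk, 22 mm
- sander: bystander, loose, leave alone: cork sanding block, 100 x 58 x 33 mm
- pry_bar: bystander, loose, leave alone: flat steel pry bar, 255 x 44 mm, one end bent up, 36 mm high
- pencil: bystander, loose, leave alone: flat carpenter's pencil, 175 x 13 x 8 mm
- filler: bystander, loose, leave alone: jar of wood filler, 90 mm high, 72 mm across
Things that resemble listed ones, but are neither listed nor needed, are in the scene too. Of the things that look like the meter, the larger one is meant. What is shaped like the stand but red is not meant.

How it is judged:
By the outcome, as a careful person would: the job done as asked, in the order asked, and still so for the second after the job is handed in, while the arm keeps its last pose, push and grip.
It also fails if it takes over 40 s, if anything falls off the work surface, if the arm or the gripper's body presses on something with over 40 N, if the wrist force passes 120 N, or if a joint passes its speed limit or range.

## Working session

There is one attempt and no reset: what is moved stays moved. The work goes in short steps, Python scripts to look and compute and a tool call to move; the robot and the scene stay as the last step left them, time stands still between calls to the robot, and variables do not carry over. Pictures are saved under pics/ and viewed, at most 10 in all, crops included, and the job is handed in when it is done.

Besides the shell and the picture viewer there is one more tool, called after "Emit:" by a JSON object that holds its "op" and its "data", one argument or row to a line. step_arm: Moves the arm, as the interface text tells. Its arguments: {"type":"object","properties":{"moves":{"type":"string"},"force":{"type":"number"}},"required":["moves"]}

```bash
mkdir -p pics
cat > h.py <<'E'
import numpy as np, cv2
from plant import r, read_camera, camera_model, sign_off
def shot(n):
    p,d=read_camera(n); m=camera_model(n); K=np.array(m["camera_matrix"]); T=np.array(m["world_from_camera"])
    v,u=np.mgrid[0:400,0:640]
    k=m.get("distortion",None)
    x=(u-K[0,2])/K[0,0]*d; y=(v-K[1,2])/K[1,1]*d
    P=np.stack([x,-y,-d,np.ones_like(d)],-1)@T.T
    return p,d,P[...,:3],m
E
python3 - <<'E'
from h import *
for n in("top","scene"):
    p,d,P,m=shot(n); cv2.imwrite(f"pics/{n}0.png",p); np.savez(f"{n}0.npz",p=p,d=d,P=P)
    print(n,m)
o=r.get_obs();print(o,r.grasp_offset)
E
```

```text
top {'camera_matrix': array([[503.27970971,   0.        , 312.46741154],
       [  0.        , 503.27970971, 203.44672165],
       [  0.        ,   0.        ,   1.        ]]), 'world_from_camera': array([[-0.00934456,  0.99707334, -0.0758777 ,  0.42622259],
       [-0.9999352 , -0.00882405,  0.00719221,  0.04103921],
       [ 0.00650161,  0.07594   ,  0.99709119,  1.32606005],
       [ 0.        ,  0.        ,  0.        ,  1.        ]])}
scene {'camera_matrix': array([[392.69859965,   0.        , 324.13911814],
       [  0.        , 392.69859965, 199.22546557],
       [  0.        ,   0.        ,   1.        ]]), 'world_from_camera': array([[ 0.7050308 , -0.54727281,  0.45102554,  0.90081185],
       [ 0.70917283,  0.54616565, -0.44584411, -0.35831147],
       [-0.00233629,  0.63418889,  0.77317462,  0.71127552],
       [ 0.        ,  0.        ,  0.        ,  1.        ]])}
{'clock': 0.1, 'qpos': array([-6.86755047e+01,  7.12876154e+00,  9.46264209e+01, -6.71140793e-04,
        7.83519883e+01, -4.72983128e+00]), 'qvel': array([-0.00150966, -0.15747801, -0.19757015,  0.10915852, -0.02548507,
       -0.06574008]), 'joint_torque': array([ 6.45528780e-04, -4.18881726e+01, -3.61095572e+01,  7.77316815e-02,
        4.61653189e-02, -5.12967495e-05]), 'tool_pos': array([ 0.28528098, -0.58339912,  0.21351956]), 'orientation': array([[ 8.98376995e-01,  4.39224655e-01, -6.90886252e-04],
       [ 4.39225176e-01, -8.98375324e-01,  1.73824765e-03],
       [ 1.42806063e-04, -1.86505633e-03, -9.99998251e-01]]), 'contact_force': array([ 0.13632206, -0.11006541, -0.41562732]), 'moment': array([-0.00689766, -0.02300427, -0.01017726]), 'finger_force': 0.0, 'width': 0.09527481572332343} 0.0188
```

View pics/top0.png

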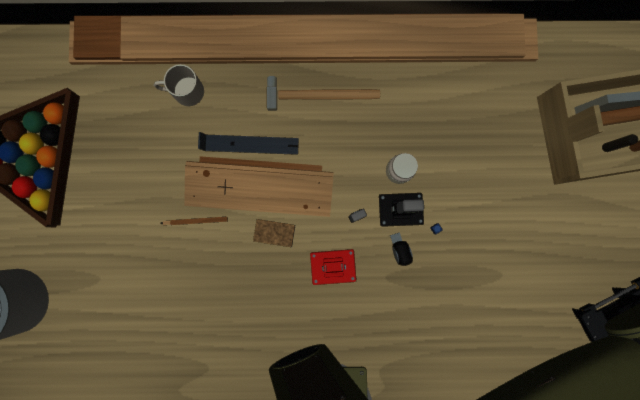

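View pics/scene0.png

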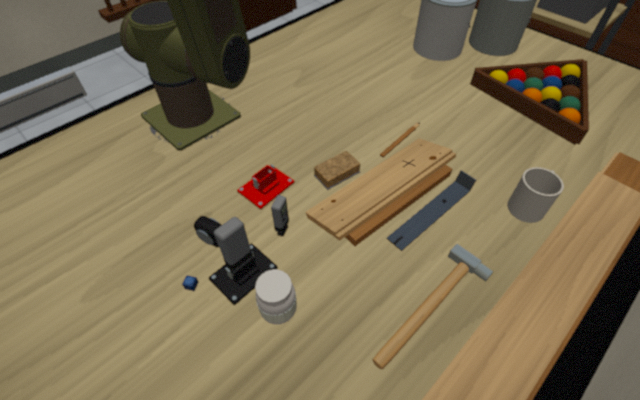

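The top view shows the meter at about (411,206) in the black stand at (402,209). The cross is at (225,187), with the board's raised edge and batten on the upper (+x) side. The small lookalike is at (358,215) and the red stand at (333,267).

Run:
```python
from h import *
f=np.load("top0.npz");p,P=f["p"],f["P"]; g=np.load("scene0.npz")
for nm,ff,b in(("top",f,(370,440,185,235)),("scene",g,(205,285,205,310))):
    Q=ff["P"][b[2]:b[3],b[0]:b[1]].reshape(-1,3)
    t=Q[Q[:,2]>.155]
    print(nm,"top",len(t),t.mean(0),np.median(t[:,2]),cv2.minAreaRect(t[:,:2].astype(np.float32)))
    s=Q[(Q[:,2]>.06)&(Q[:,2]<.15)];print(" body",len(s),s.min(0),s.max(0), cv2.minAreaRect(s[:,:2].astype(np.float32)))
    # stand plate by colour+height
    C=ff["p"][b[2]:b[3],b[0]:b[1]].reshape(-1,3)
    s=Q[(Q[:,2]>.005)&(Q[:,2]<.016)&(C.max(1)<75)];print(" plate",len(s),cv2.minAreaRect(s[:,:2].astype(np.float32)),np.median(s[:,2]))
# board
for nm,ff,b,c in(("top",f,(190,328,170,208),(225,187)),("scene",g,(320,440,155,220),(408,163))):
    Q=ff["P"][b[2]:b[3],b[0]:b[1]].reshape(-1,3); Q=Q[(Q[:,2]>.015)&(Q[:,2]<.06)]
    for i in range(6):
        A=np.c_[Q[:,:2],np.ones(len(Q))];k=np.linalg.lstsq(A,Q[:,2],rcond=None)[0];e=Q[:,2]-A@k;Q=Q[abs(e)<max(.003,1.5*e.std())]
    n=np.array([-k[0],-k[1],1]);n/=np.linalg.norm(n)
    print(nm,"n",n,"tilt",np.degrees(np.arccos(n[2])),"azimuth x",np.degrees(np.arctan2(-n[1],-n[0])),len(Q),e.std(),cv2.minAreaRect(Q[:,:2].astype(np.float32)),"k",k,ff["P"][c[1],c[0]])
s=[cv2.resize(f["p"][165:212,180:260],None,fx=7,fy=7,interpolation=cv2.INTER_CUBIC)[:,:400] ,cv2.resize(g["p"][140:187,380:440],None,fx=7,fy=7,interpolation=cv2.INTER_CUBIC)[:,:400]]
cv2.imwrite("pics/c1.png",np.hstack(s))
```

```text
top top 266 [ 0.50609866 -0.19146658  0.20370462] 0.164630692640104 ((0.4792180061340332, -0.08912533521652222), (0.03424597904086113, 0.27898478507995605), 15.155129432678223)
 body 105 [ 0.4934412  -0.22001247  0.06003283] [ 0.5227848  -0.17508395  0.148344  ] ((0.5001791715621948, -0.19273695349693298), (0.04996037855744362, 0.02361282706260681), 55.51892852783203)
 plate 846 ((0.4996776282787323, -0.21525603532791138), (0.1459883153438568, 0.104929618537426), 89.09581756591797) 0.010379505309722536
scene top 449 [ 0.53876643 -0.21336048  0.19985307] 0.1626688175801574 ((0.700355052947998, -0.2645808458328247), (0.05145224556326866, 0.43957504630088806), 71.61599731445312)
 body 2090 [ 0.38711365 -0.23230763  0.06003859] [ 0.64577542 -0.07328355  0.14999696] ((0.5181396007537842, -0.2004820853471756), (0.16553381085395813, 0.20341253280639648), 48.60188293457031)
 plate 1095 ((0.5077825784683228, -0.19221805036067963), (0.15804646909236908, 0.14351511001586914), 53.88166427612305) 0.008454315723698813
top n [-0.29095644  0.02323835  0.95645404] tilt 16.97072040162271 azimuth x -4.566454051656694 3578 0.001588696070736806 ((0.563942015171051, 0.17149129509925842), (0.3559575080871582, 0.09346441179513931), 89.35749816894531) k [ 0.30420326 -0.02429636 -0.1317695 ] [0.56883906 0.25648641 0.03606953]
scene n [-7.16751604e-02 -2.76161517e-04  9.97427990e-01] tilt 4.1102391338493875 azimuth x 0.22075724707624353 2555 0.0028973065416731856 ((0.5705216526985168, 0.15369932353496552), (0.28702685236930847, 0.20650042593479156), 43.464908599853516) k [ 0.07185999  0.00027687 -0.00362012] [0.5685143  0.25493536 0.03411572]
```

View pics/c1.png

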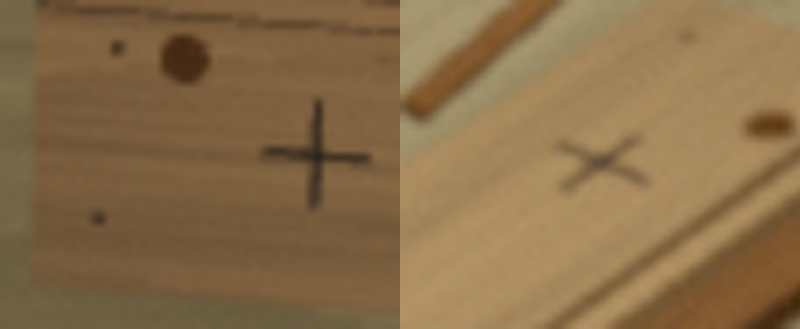

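```bash
cat >> h.py <<'E'
def ray(m,u,v):
    K=m["camera_matrix"];T=m["world_from_camera"]
    dd=np.array([(u-K[0,2])/K[0,0],-(v-K[1,2])/K[1,1],-1.]); return T[:3,3],T[:3,:3]@dd
def atz(m,u,v,z):
    o,d=ray(m,u,v); return o+d*(z-o[2])/d[2]
def tri(uvs):
    A=np.zeros((3,3));b=np.zeros(3)
    for n,u,v in uvs:
        o,d=ray(camera_model(n),u,v);d=d/np.linalg.norm(d);M=np.eye(3)-np.outer(d,d);A+=M;b+=M@o
    x=np.linalg.solve(A,b)
    res=[np.linalg.norm((np.eye(3)-np.outer(d,d)/(d@d))@(x-o)) for o,d in (ray(camera_model(n),u,v) for n,u,v in uvs)]
    return x,res
E
python3 - <<'E'
from h import *
f=np.load("top0.npz");g=np.load("scene0.npz");mt=camera_model("top")
print("cross",tri([("top",224.9,186.9),("scene",408.1,162.7)]))
gr=cv2.GaussianBlur(cv2.cvtColor(f["p"],cv2.COLOR_BGR2GRAY).astype(float),(5,3),0)
sat=f["p"][...,2].astype(float)-f["p"][...,0];sat=cv2.GaussianBlur(sat,(5,3),0)
pts=[]
for u in range(192,326):
    v0=200+14*(u-186)/145
    vs=np.arange(int(v0)-5,int(v0)+6); gd=abs(np.gradient(sat[vs,u])) ;i=gd[1:-1].argmax()+1
    pts.append((u,vs[i]))
pts=np.array(pts,np.float32)
vx,vy,x0,y0=cv2.fitLine(pts,cv2.DIST_HUBER,0,.01,.01).ravel()
a=atz(mt,190,y0+vy/vx*(190-x0),.017);b=atz(mt,325,y0+vy/vx*(325-x0),.017)
print("low edge",a,b,"azim of board x:",np.degrees(np.arctan2((a-b)[1],(a-b)[0]))-90)
for nm,ff,bx in(("top",f,(370,440,185,235)),("scene",g,(205,285,205,310))):
    Q=ff["P"][bx[2]:bx[3],bx[0]:bx[1]].reshape(-1,3)
    t=Q[(abs(Q[:,2]-.165)<.006)&(np.hypot(Q[:,0]-.5,Q[:,1]+.19)<.06)]
    print(nm,len(t),np.median(t,0),cv2.minAreaRect(t[:,:2].astype(np.float32)))
s=[cv2.resize(f["p"][185:235,372:432],None,fx=6.5,fy=6.5,interpolation=cv2.INTER_CUBIC) ,cv2.resize(g["p"][208:308,205:285],None,fx=5,fy=5,interpolation=cv2.INTER_CUBIC)]
im=np.zeros((500,790,3),np.uint8);im[:325,:390]=s[0];im[:500,390:790]=s[1]
cv2.imwrite("pics/c2.png",cv2.convertScaleAbs(im,alpha=1.8))
E
```

```text
cross (array([0.56865547, 0.25651593, 0.03418327]), [np.float64(0.0008351157990940177), np.float64(0.0008351157990940277)])
low edge [0.52738969 0.3505475  0.017     ] [ 0.49106876 -0.00071364  0.017     ] azim of board x: -5.903488286268214
top 242 [ 0.50898791 -0.20020735  0.16465361] ((0.5095961689949036, -0.1995498538017273), (0.0278982724994421, 0.048449642956256866), 4.694940090179443)
scene 365 [ 0.51127363 -0.20293395  0.16276635] ((0.5090572237968445, -0.20107167959213257), (0.026840023696422577, 0.04793165251612663), 1.044834017753601)
```

View pics/c2.png

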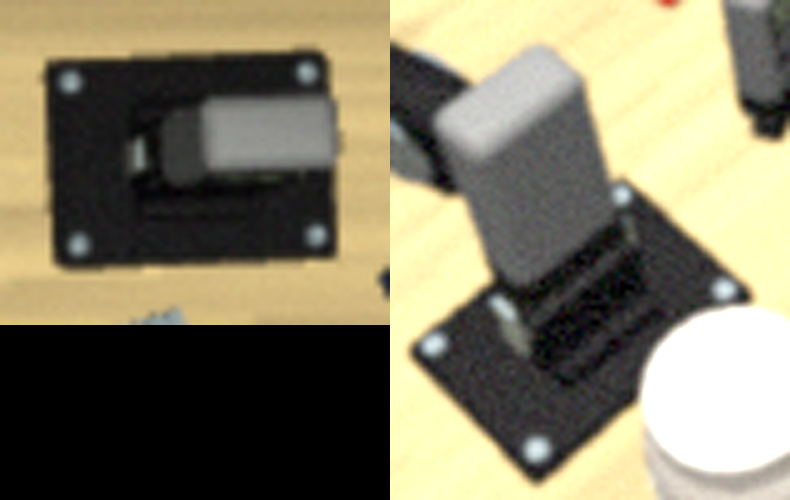

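The crop shows the plate's four screws at about (70,82), (307,72), (316,236) and (79,244), with the box upright on the stand and nearly aligned with world y.

```bash
cat >> h.py <<'E'
from scipy.spatial.transform import Rotation as Ro
def plan(p,Rt):  # move from current obs to target, in tool axes
    o=r.get_obs();R0=o["orientation"];print("shift mm",np.round(R0.T@(np.array(p)-o["tool_pos"])*1e3,1),"rot",np.round(np.degrees(Ro.from_matrix(R0.T@Rt).as_rotvec()),2))
def down(yaw):
    a=np.radians(yaw);x=np.array([np.cos(a),np.sin(a),0]);z=np.array([0,0,-1.]);return np.c_[x,np.cross(z,x),z]
E
python3 - <<'E'
from h import *
mt=camera_model("top");ms=camera_model("scene")
S=np.array([[70,82],[307,72],[316,236],[79,244]])/6.5+[371.6,184.6]
S2=np.array([[434,343],[537,449],[724,289],[622,195]],float);S2=(S2-[390,0])/5+[204.6,207.6]
for m,s in((mt,S),(ms,S2)):
    W=np.array([atz(m,u,v,.011) for u,v in s]);print(W[:,:2],W.mean(0),cv2.minAreaRect(W[:,:2].astype(np.float32)))
plan([.509,-.2005,.215],down(1.5))
f=np.load("top0.npz")
print("filler",f["P"][165,403])
E
```

```text
[[ 0.54108004 -0.15212082]
 [ 0.54429627 -0.24808273]
 [ 0.47797    -0.25002642]
 [ 0.47561736 -0.1544433 ]] [ 0.50974092 -0.20116832  0.011     ] ((0.5095297694206238, -0.20121310651302338), (0.06635414808988571, 0.0960157960653305), 1.9195756912231445)
[[ 0.47715461 -0.24992766]
 [ 0.54281848 -0.2481239 ]
 [ 0.53982945 -0.15248884]
 [ 0.4750679  -0.1539186 ]] [ 0.50871761 -0.20111475  0.011     ] ((0.5086681246757507, -0.20102880895137787), (0.06568865478038788, 0.09603015333414078), 1.5735052824020386)
shift mm [ 369.2 -245.7   -1. ] rot [-1.100e-01  1.000e-02  2.455e+01]
filler [ 0.61410347 -0.1935407   0.08891022]
```

Emit:
{"op": "step_arm", "data": {
  "moves": "0 0 4 46 -31 0 1; 0 0 8 92 -61 0 1; 0 0 12 138 -92 0 1; 0 0 16 185 -123 0 1; 0 0 20 231 -153 0 1; 0 0 24 277 -184 0 1; 0 0 24.7 323 -214 0 1; 0 0 24.7 369 -245 0 1",
  "force": 40
}}

```text
clock: 0.9
tool_pos: [0.4882, -0.2368, 0.2143]
orientation: [[1.0, 0.023, -0.0], [0.023, -1.0, 0.0], [-0.0, -0.0, -1.0]]
contact_force: [0.4, -0.1, -0.5]
width: 0.095
finger_force: 0.0
```

Run:
```python
from h import *
plan([.509,-.2012,.106],down(1.7))
o=r.get_obs();print(o["tool_pos"],o["qpos"],o["qvel"])
```

```text
shift mm [ 21.7 -35.1 108.3] rot [-0.01  0.02 -0.37]
[ 0.48816046 -0.23677967  0.21427579] [-3.15455649e+01 -6.55590123e+00  1.08289988e+02  9.33527656e-04
  7.82880936e+01  5.71204420e+01] [ 5.30075532e+01  2.40407053e+00 -2.25371697e+00 -3.02798582e-02
 -4.68401556e-01  5.20390241e+01]
```

Emit:
{"op": "step_arm", "data": {
  "moves": "0 0 0 0 0 0 1; 0 0 0 0 0 0 1; 0 0 0 0 0 0 1"
}}

```text
clock: 1.2
tool_pos: [0.4872, -0.2395, 0.2143]
orientation: [[1.0, 0.023, -0.001], [0.023, -1.0, -0.0], [-0.001, 0.0, -1.0]]
contact_force: [0.3, -0.6, 0.1]
width: 0.0952
finger_force: 0.0
```

Run:
```python
from h import *
plan([.509,-.2012,.106],down(1.7))
p,d,P,m=shot("top");cv2.imwrite("pics/t1.png",cv2.resize(p[150:300,330:530],None,fx=4,fy=4))
```

```text
shift mm [ 22.7 -37.8 108.3] rot [ 0.    0.04 -0.38]
```

Emit:
{"op": "step_arm", "data": {
  "moves": "0 0 -0.4 22.7 -37.8 0 1; 0 0 -0.4 22.7 -37.8 0 1; 0 0 -0.4 22.7 -37.8 25 1; 0 0 -0.4 22.7 -37.8 50 1; 0 0 -0.4 22.7 -37.8 75 1; 0 0 -0.4 22.7 -37.8 95 1; 0 0 -0.4 22.7 -37.8 108 1; 0 0 -0.4 22.7 -37.8 108 1"
}}

```text
clock: 2.05
tool_pos: [0.5077, -0.201, 0.1044]
orientation: [[1.0, 0.029, -0.004], [0.029, -1.0, 0.002], [-0.004, -0.002, -1.0]]
contact_force: [-1.2, -0.4, 0.8]
width: 0.0951
finger_force: 0.0
```

Run:
```python
from h import *
plan([.509,-.2012,.106],down(1.7))
p,d,P,m=shot("scene");cv2.imwrite("pics/s1.png",cv2.resize(p[130:330,130:330],None,fx=3,fy=3))
```

```text
shift mm [ 1.3  0.3 -1.6] rot [-0.11  0.22 -0.04]
```

View pics/s1.png

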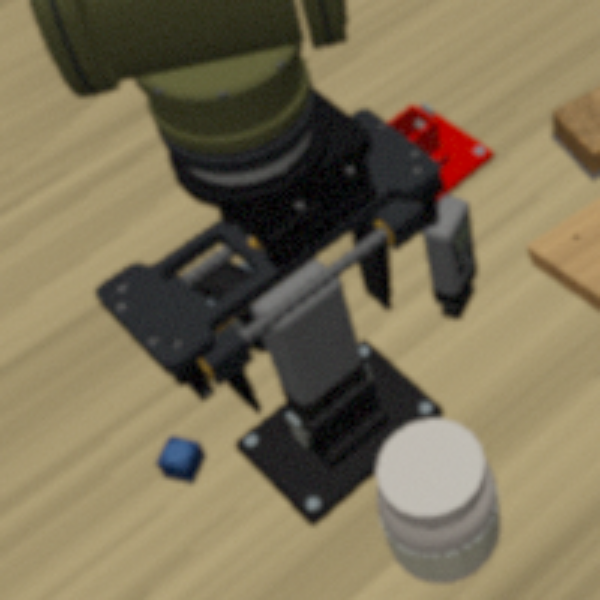

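The fingers straddle the meter box in y, with the meter centred between them and clear of the jar and the small lookalike. I'll close now.

Emit:
{"op": "step_arm", "data": {
  "moves": "0.1 0.2 0 1.2 0.2 -1.6 1; 0.1 0.2 0 1.2 0.2 -1.6 0.7; 0.1 0.2 0 1.2 0.2 -1.6 0.4; 0.1 0.2 0 1.2 0.2 -1.6 0.4; 0.1 0.2 0 1.2 0.2 -1.6 0.4; 0.1 0.2 0 1.2 0.2 -1.6 0.4; 0.1 0.2 0 1.2 0.2 -1.6 0.4; 0.1 0.2 0 1.2 0.2 -1.6 0.4",
  "force": 45
}}

```text
clock: 2.9
tool_pos: [0.5108, -0.2009, 0.1082]
orientation: [[1.0, 0.031, 0.003], [0.031, -1.0, 0.001], [0.003, -0.001, -1.0]]
contact_force: [-0.3, -1.0, 0.2]
width: 0.0502
finger_force: 44.9
```

Run:
```python
from h import *
plan([.509,-.2012,.106],down(1.7));o=r.get_obs();print(o["tool_pos"],o["finger_force"],o["orientation"],o["moment"])
```

```text
shift mm [-1.8  0.3  2.2] rot [-0.07 -0.2   0.07]
[ 0.51076377 -0.20085433  0.10819294] 44.909799098968506 [[ 0.99951652  0.03090058  0.00344704]
 [ 0.03089633 -0.99952178  0.00127725]
 [ 0.00348486 -0.00117014 -0.99999324]] [-0.23292064 -0.00390312  0.04213807]
```

Emit:
{"op": "step_arm", "data": {
  "moves": "0 0 0 0 0 -3 0.4; 0 0 0 0 0 -7 0.4; 0 0 0 0 0 -12 0.4; 0 0 0 0 0 -20 0.4; 0 0 0 0 0 -35 0.4; 0 0 0 0 0 -60 0.4; 0 0 0 0 0 -90 0.4; 0 0 0 0 0 -120 0.4"
}}

```text
clock: 3.7
tool_pos: [0.5103, -0.2007, 0.2311]
orientation: [[1.0, 0.031, 0.004], [0.031, -1.0, 0.002], [0.004, -0.002, -1.0]]
contact_force: [-0.3, -0.5, -1.1]
width: 0.0496
finger_force: 44.9
```

Emit:
{"op": "step_arm", "data": {
  "moves": "0 0 0 0 0 0 0.4; 0 0 0 0 0 0 0.4; 0 0 0 0 0 0 0.4"
}}

```text
clock: 4.0
tool_pos: [0.5095, -0.2004, 0.2268]
orientation: [[1.0, 0.031, 0.001], [0.031, -1.0, 0.003], [0.001, -0.003, -1.0]]
contact_force: [-0.7, -0.2, -2.5]
width: 0.0497
finger_force: 44.9
```

Run:
```python
from h import *
o=r.get_obs();print(o["tool_pos"],o["orientation"],o["finger_force"],o["contact_force"],o["qpos"])
p,d,P,m=shot("scene");p2,d2,P2,m2=shot("top")
np.savez("s2.npz",p=p,P=P,p2=p2,P2=P2)
a=cv2.resize(p[110:310,150:300],None,fx=3,fy=3,interpolation=cv2.INTER_CUBIC)
b=cv2.resize(p2[180:230,370:440],None,fx=5,fy=5,interpolation=cv2.INTER_CUBIC)
im=np.zeros((600,800,3),np.uint8);im[:,:450]=a;im[:250,450:800]=b
cv2.imwrite("pics/s2.png",cv2.convertScaleAbs(im,alpha=1.5))
```

```text
[ 0.50953536 -0.20041024  0.2268398 ] [[ 0.99952772  0.03070727  0.00118576]
 [ 0.03070345 -0.99952369  0.00311361]
 [ 0.00128081 -0.00307573 -0.99999445]] 44.90825414657593 [-0.67044212 -0.15511332 -2.45382948] [-27.19033071  -6.35708123 106.89515959   0.19296955  79.48306664
  61.01484336]
```

View pics/s2.png

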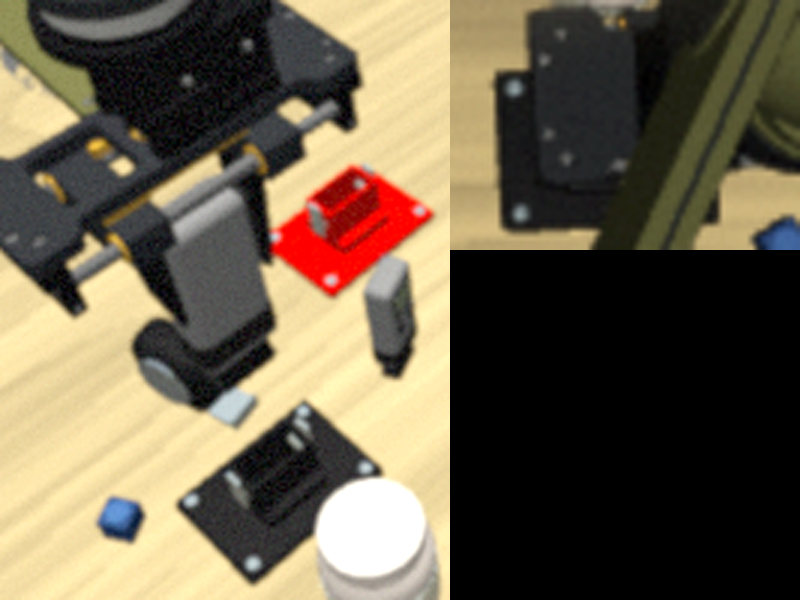

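The meter is out of the stand and upright in the gripper. The stand is empty and its neighbours haven't moved.

Run:
```python
from h import *
s=np.load("s2.npz");P=s["P"];C=s["p"].astype(int)
o=r.get_obs();R=o["orientation"];t=o["tool_pos"]
L=(P-t)@R  # tool coords
def reg(x0,x1,y0,y1):
    return L[110+y0//3:110+y1//3,150+x0//3:150+x1//3].reshape(-1,3)
q=reg(150,290,170,370)
k=(q[:,0]>0)&(q[:,0]<.03)&(abs(q[:,1])<.035)&(q[:,2]>-.05)&(q[:,2]<.056)
f=q[k];c=None
for i in range(5):
    A=np.c_[f[:,1:],np.ones(len(f))];c=np.linalg.lstsq(A,f[:,0],rcond=None)[0];e=f[:,0]-A@c;f=f[abs(e)<.003]
print("face x=",c,len(f),e.std(),"deg",np.degrees(np.arctan(c[:2])))
tp=q[(q[:,2]<-.045)&(q[:,2]>-.07)&(abs(q[:,0])<.02)&(abs(q[:,1])<.03)]
print("top z",np.median(tp[:,2]),len(tp),tp.min(0),tp.max(0))
print("f range",f.min(0),f.max(0))
```

```text
face x= [-0.00261131 -0.00239399  0.01156875] 1446 0.0009336143887050955 deg [-0.14961651 -0.13716542]
top z -0.0539434159241578 371 [-0.01512438 -0.02998729 -0.06878412] [ 0.0143968   0.02989556 -0.04505967]
f range [ 0.00858043 -0.03458714 -0.04999532] [0.0143223  0.03489157 0.05573775]
```

```bash
cat >> h.py <<'E'
mark=np.array([.5687,.2565,.0342]);a=np.radians(-5.9)
n=np.array([-np.sin(.3)*np.cos(a),-np.sin(.3)*np.sin(a),np.cos(.3)])
yb=np.array([-np.sin(a),np.cos(a),0]);xb=np.cross(yb,n)
Rt=np.c_[xb,-yb,-n]
def tgt(h,ox=.002,oz=.0932): return mark+n*(oz+h)+xb*ox
E
python3 - <<'E'
from h import *
print(tgt(.04),Rt)
plan(tgt(.06),Rt)
f=np.load("top0.npz");print(f["P"][205:225,350:366,2].max())
E
```

```text
[0.53144577 0.26034985 0.16204186] [[ 0.9502759  -0.10279254  0.29395478]
 [-0.09820146 -0.99470282 -0.03037727]
 [ 0.29552021 -0.         -0.95533649]]
shift mm [  30.3 -460.4   46.7] rot [-1.35 17.16  7.57]
0.11960516451515946
```

Emit:
{"op": "step_arm", "data": {
  "moves": "0 0 0 0 0 -30 0.4; 0 0 0 2 -25 -45 0.4; 0 0 1 5 -65 -45 0.4; 0 2 2 8 -110 -45 0.4; 0 4 3 11 -155 -45 0.4; 0 6 4 14 -200 -45 0.4; 0 8 5 17 -245 -45 0.4; 0 8 5 20 -285 -40 0.4"
}}

```text
clock: 4.9
tool_pos: [0.5204, 0.0865, 0.2682]
orientation: [[0.988, -0.056, 0.142], [-0.057, -0.998, 0.0], [0.142, -0.008, -0.99]]
contact_force: [0.2, 0.2, -2.6]
width: 0.05
finger_force: 44.9
```

Run:
```python
from h import *
o=r.get_obs();print(o["tool_pos"],np.abs(o["qvel"]).max());plan(tgt(.04),Rt)
```

```text
[0.52038467 0.08651585 0.26815801] 47.61238849265852
shift mm [ -14.  -173.3  106.7] rot [-1.06  9.02  2.52]
```

Emit:
{"op": "step_arm", "data": {
  "moves": "0 2 1 -2 -30 15 0.4; -0.2 4 1.5 -5 -65 30 0.4; -0.4 6 2 -8 -100 45 0.4; -0.8 8 2.5 -11 -135 65 0.4; -1 9 2.5 -14 -160 85 0.4; -1 9 2.5 -14 -173 95 0.4; -1 9 2.5 -14 -173 100 0.4; -1 9 2.5 -14 -173 100 0.4"
}}

```text
clock: 5.7
tool_pos: [0.5314, 0.2572, 0.1681]
orientation: [[0.951, -0.103, 0.292], [-0.098, -0.995, -0.031], [0.293, 0.001, -0.956]]
contact_force: [0.2, -1.3, -1.3]
width: 0.0498
finger_force: 44.9
```

Emit:
{"op": "step_arm", "data": {
  "moves": "0 0 0 0 0 0 0.4; 0 0 0 0 0 0 0.4; 0 0 0 0 0 0 0.4; 0 0 0 0 0 0 0.4"
}}

```text
clock: 6.1
tool_pos: [0.532, 0.2576, 0.1701]
orientation: [[0.95, -0.103, 0.295], [-0.099, -0.995, -0.029], [0.296, -0.001, -0.955]]
contact_force: [-0.0, 0.1, -1.8]
width: 0.0498
finger_force: 44.9
```

Run:
```python
from h import *
o=r.get_obs();print(o["tool_pos"],np.abs(o["qvel"]).max(),o["contact_force"]);plan(tgt(.02),Rt)
p,d,P,m=shot("scene");p2,d2,P2,m2=shot("top")
np.savez("s3.npz",p=p,P=P,p2=p2,P2=P2)
a=cv2.resize(p[50:200,340:490],None,fx=4,fy=4,interpolation=cv2.INTER_CUBIC)
cv2.imwrite("pics/s3.png",cv2.convertScaleAbs(a,alpha=1.5))
```

```text
[0.53204411 0.25758094 0.17007712] 0.34485171794945596 [-0.01927433  0.07476074 -1.81381066]
shift mm [-3.2 -2.7 27.4] rot [-0.06 -0.04 -0.05]
```

View pics/s3.png

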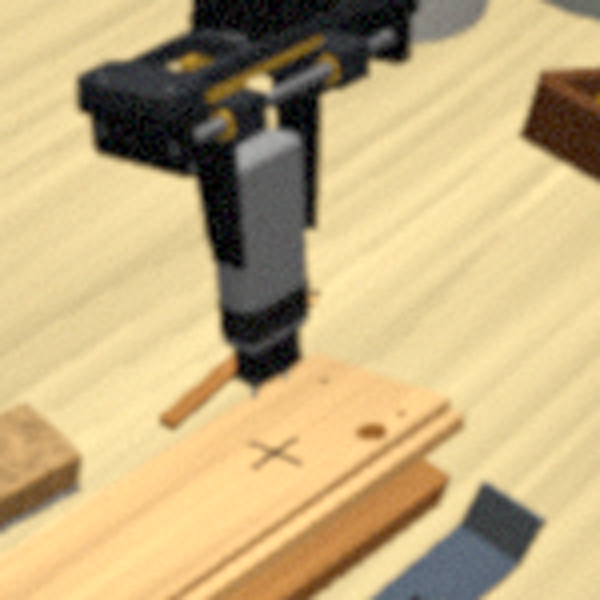

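The meter hovers square over the face with the cross at (273,453) in the crop, clear of everything. I'll lower it closer, then check the pin tips against the cross.

Emit:
{"op": "step_arm", "data": {
  "moves": "0 0 0 -1.5 -1.5 10 0.4; 0 0 0 -3.2 -2.7 20 0.4; 0 0 0 -3.2 -2.7 30 0.4; 0 0 0 -3.2 -2.7 37 0.4; 0 0 0 -3.2 -2.7 37 0.4; 0 0 0 -3.2 -2.7 37 0.4; 0 0 0 -3.2 -2.7 37 0.4; 0 0 0 -3.2 -2.7 37 0.4"
}}

```text
clock: 7.0
tool_pos: [0.5401, 0.2601, 0.1337]
orientation: [[0.95, -0.102, 0.295], [-0.098, -0.995, -0.029], [0.296, -0.001, -0.955]]
contact_force: [-0.2, -0.5, -2.0]
width: 0.0499
finger_force: 44.9
```

Run:
```python
from h import *
o=r.get_obs();R=o["orientation"];t=o["tool_pos"];print(o["contact_force"],o["moment"]);plan(tgt(0),Rt)
ps=[read_camera("scene")[0].astype(float) for _ in range(8)];p=np.mean(ps,0).astype(np.uint8);m=camera_model("scene")
def pr(X):
    T=m["world_from_camera"];c=T[:3,:3].T@(X-T[:3,3]);K=m["camera_matrix"];return np.array([K[0,0]*c[0]/-c[2]+K[0,2],K[1,1]*-c[1]/-c[2]+K[1,2]])
x0,y0,s=370,125,10
a=cv2.resize(p[y0:y0+60,x0:x0+80],None,fx=s,fy=s,interpolation=cv2.INTER_CUBIC);a=cv2.convertScaleAbs(a,alpha=1.5)
for X,c in((t+R@[-.002,.013,.0932],(0,0,255)),(t+R@[-.002,-.013,.0932],(0,0,255)),(mark,(255,0,0)),(mark+.02*yb,(255,0,0)),(mark-.02*yb,(255,0,0))):
    q=pr(X);print(q);cv2.drawMarker(a,tuple(int(z) for z in (q-[x0,y0]+.5)*s),c,0,12,1)
cv2.imwrite("pics/s4.png",a)
```

```text
[-0.19258575 -0.53226881 -1.95246248] [ 0.02914536  0.33437901 -0.01710553]
shift mm [ 0.1  0.7 10.4] rot [-0.08 -0.04 -0.  ]
[404.63425462 161.32829499]
[412.14476028 156.47710514]
[408.46555025 162.68673523]
[414.15959732 158.98668259]
[402.67522528 166.44935027]
```

View pics/s4.png

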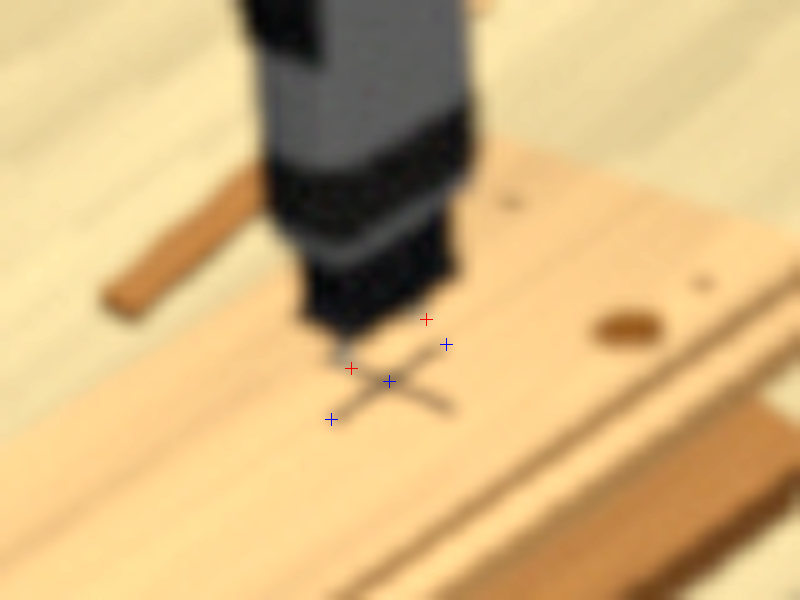

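The predicted pin tips (red) fall at (351,368) and (426,319), and the visible pin is near (343,350). They agree to about 2 mm. I'll overlay the meter outline to refine the offset.

```bash
cat >> h.py <<'E'
def pr(m,X):
    T=m["world_from_camera"];c=(np.atleast_2d(X)-T[:3,3])@T[:3,:3];K=m["camera_matrix"];return np.c_[K[0,0]*c[:,0]/-c[:,2]+K[0,2],K[1,1]*-c[:,1]/-c[:,2]+K[1,2]]
def box(ox,oy,tip,hx,hy,z0,z1): return np.array([[ox+sx*hx,oy+sy*hy,tip-z] for z in(z0,z1) for sx in(-1,1) for sy in(-1,1)])
E
python3 - <<'E'
from h import *
o=r.get_obs();R=o["orientation"];t=o["tool_pos"]
ps=[read_camera("scene")[0].astype(float) for _ in range(8)];p=np.mean(ps,0);m=camera_model("scene");np.save("p4.npy",p)
x0,y0,s=380,120,14
a=cv2.resize(p[y0:y0+42,x0:x0+50].astype(np.uint8),None,fx=s,fy=s,interpolation=cv2.INTER_CUBIC);a=cv2.convertScaleAbs(a,alpha=1.8)
def W(L):return t+L@R.T
pc=lambda L:((pr(m,W(L))-[x0,y0]+.5)*s).astype(np.int32)
for b,c in((box(-.002,0,.0932,.01,.0205,.013,.036),(0,0,255)),(box(-.002,0,.0932,.014,.025,.036,.15),(0,255,0))):
    cv2.polylines(a,[cv2.convexHull(pc(b))],True,c,1)
for sy in(-1,1):
    q=pc(np.array([[-.002,sy*.013,.0932],[-.002,sy*.013,.0802]]));cv2.line(a,tuple(map(int,q[0])),tuple(map(int,q[1])),(255,0,255),1)
cv2.imwrite("pics/s5.png",a)
E
```

```text
(no output)
```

View pics/s5.png

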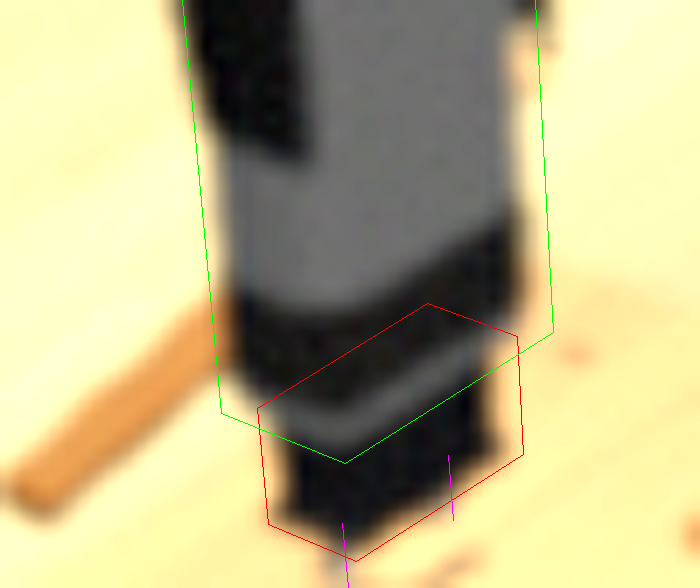

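The outline matches sideways once the same 0.4 px bias seen on the mark is allowed for. It sits about 0.8 px high, so the tip offset may be around 1.5 mm shorter than I assumed, and contact will settle that.

Emit:
{"op": "step_arm", "data": {
  "moves": "0 0 0 0 0.7 3 0.4; 0 0 0 0 0.7 6 0.4; 0 0 0 0 0.7 8 0.4; 0 0 0 0 0.7 8 0.4; 0 0 0 0 0.7 8 0.4; 0 0 0 0 0.7 8 0.4; 0 0 0 0 0.7 8 0.4; 0 0 0 0 0.7 8 0.4"
}}

```text
clock: 8.6
tool_pos: [0.542, 0.2591, 0.1255]
orientation: [[0.95, -0.102, 0.294], [-0.098, -0.995, -0.029], [0.295, -0.001, -0.955]]
contact_force: [0.1, 0.9, -2.2]
width: 0.05
finger_force: 44.9
```

```bash
cat > m.py <<'E'
from h import *
import time
F=[];M=[];X=[]
for i in range(6):
    read_camera("scene");o=r.get_obs();F.append(o["contact_force"]);M.append(o["moment"]);X.append(o["tool_pos"])
F=np.array(F);print("F.n",(F@n).round(2),np.mean(F@n),"along x",np.mean(F@xb),"y",np.mean(F@yb),"M",np.mean(M,0));print(np.mean(X,0)); d=np.mean(X,0)-tgt(0);print("h",d@n*1e3,"x",d@xb*1e3,"y",d@yb*1e3,np.abs(o["qvel"]).max());plan(tgt(-.004),Rt)
E
python3 m.py
```

```text
F.n [-1.81 -2.56 -1.94 -1.88 -2.31 -2.38] -2.146033634139847 along x -0.5378831379110087 y 0.147872607021476 M [ 0.08327402  0.3053922  -0.00293231]
[0.54201601 0.25902249 0.12540753]
h 1.8543984052960945 x -0.6511941852538145 y -0.23379058578724063 0.11286569598457104
shift mm [ 0.7 -0.2  5.8] rot [-0.05  0.01  0.01]
```

Emit:
{"op": "step_arm", "data": {
  "moves": "0 0 0 0.6 -0.2 1 0.4; 0 0 0 0.6 -0.2 2 0.4; 0 0 0 0.6 -0.2 2 0.4; 0 0 0 0.6 -0.2 2 0.4; 0 0 0 0.6 -0.2 2 0.4"
}}

```text
clock: 9.4
tool_pos: [0.5433, 0.2591, 0.1238]
orientation: [[0.95, -0.102, 0.294], [-0.098, -0.995, -0.029], [0.295, -0.001, -0.955]]
contact_force: [0.3, 0.3, -1.2]
width: 0.0493
finger_force: 44.9
```

```bash
python3 m.py
```

```text
F.n [ 0.16 -0.05  0.06 -0.82  0.44  0.18] -0.004350957550056105 along x -0.2935852909654631 y -0.24430092279218926 M [ 0.1019048   0.24984175 -0.01221977]
[0.5432809  0.25913781 0.12376219]
h -0.08577417608932729 x 0.0532394962652982 y 0.010944137594357308 0.1675455346052838
shift mm [-0.1 -0.   3.9] rot [-0.05  0.    0.01]
```

Contact is confirmed: F·n rose about 2.1 N, which means roughly 0.8 mm of pin travel. The pins now touch the face, so one averaged close-up can compare them directly with the cross.

Run:
```python
from h import *
m=camera_model("scene")
p=np.mean([read_camera("scene")[0].astype(float) for _ in range(30)],0);np.save("p5.npy",p)
g=np.load("scene0.npz")["p"].astype(float)
x0,y0,s=392,145,13
def crop(p,k):
    a=cv2.resize(p[y0:y0+32,x0:x0+30],None,fx=s,fy=s,interpolation=cv2.INTER_CUBIC);b=a+1.0*(a-cv2.GaussianBlur(a,(0,0),s*1.2))
    a=np.clip(b*k,0,255).astype(np.uint8)
    sh=np.array([408.1,162.7])-pr(m,mark)[0]
    for q,c in((mark+.013*yb,(0,0,255)),(mark-.013*yb,(0,0,255))):
        z=(pr(m,q)[0]+sh-[x0,y0]+.5)*s
        cv2.circle(a,tuple(map(int,z)),2,c,-1)
        print(z)
    return a
cv2.imwrite("pics/s6.png",np.hstack([crop(g,1.3),crop(p,1.3)]))
```

```text
[264.05510999 205.24331387]
[167.01610508 268.30029623]
[264.05510999 205.24331387]
[167.01610508 268.30029623]
```

View pics/s6.png

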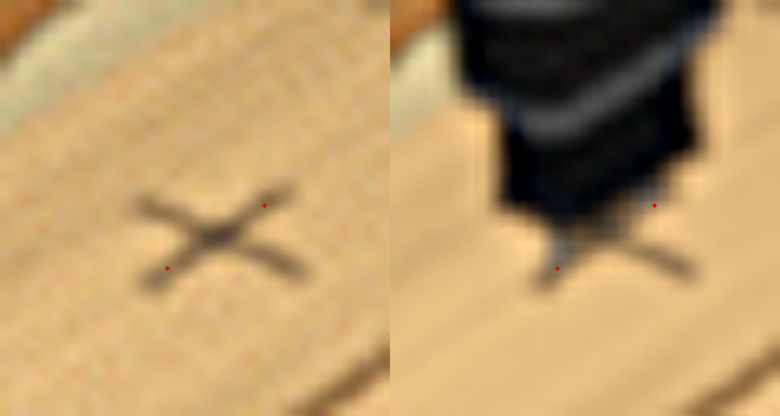

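The near pin lands at about (557,262) and the far one near (653,198). Both are within about 1 mm of the expected points (red dots) on the cross's along-board arm. Now I'll press roughly 3.2 mm further.

Emit:
{"op": "step_arm", "data": {
  "moves": "0 0 0 0 0 1 0.4; 0 0 0 0 0 2 0.4; 0 0 0 0 0 3.2 0.4; 0 0 0 0 0 3.2 0.4; 0 0 0 0 0 3.2 0.4; 0 0 0 0 0 3.2 0.4"
}}

```text
clock: 11.8
tool_pos: [0.5442, 0.259, 0.1207]
orientation: [[0.95, -0.102, 0.294], [-0.098, -0.995, -0.03], [0.295, -0.001, -0.955]]
contact_force: [-1.3, 0.1, 1.1]
width: 0.0497
finger_force: 44.9
```

```bash
python3 m.py
```

```text
F.n [3.18 2.48 2.87 3.33 2.32 1.95] 2.688884081064128 along x -0.6322025203429673 y 0.0985646214130702 M [ 0.09656359  0.18447484 -0.00574421]
[0.54419564 0.25902454 0.12069173]
h -3.2914331613366485 x 0.026239531224490464 y -0.0076987807620851265 0.12932137804583935
shift mm [-0.  -0.   0.7] rot [-0.05  0.    0.01]
```

```bash
python3 -c "
from h import *
print(sign_off())"
```

```text
the job is handed in; nothing more can be done
None
```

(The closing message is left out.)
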